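# Post the spent water filter through the sprung flap of the return box

## Task

The spent coffee-machine water filter belongs in the red return box, but someone has left a wooden coaster on its flap. First push the coaster off the edge of the box top so that it drops into the green dish tub beside the box. Then take the filter, press it down through the sprung flap and let it go only once more than half of it is below the mouth, so that it ends up inside the box with the flap shut again; leave the bottle, cup and bowl where they are.

Things in the scene. Friction and masses are not known exactly. Their poses are not given: they have to be found in the camera images.
- box: Red return box with a steel top, fixed, 170 (own x) by 180 (own y) by 210 mm high; origin at the centre of its underside, z up, turned by up to 0.25 rad. Its flat top lies 210 mm above the counter; walls, top and floor are 5 mm thick; inside is one open chamber 160 by 170 mm, 205 mm from floor to top surface.
- mouth (a point): Centre of the rectangular mouth in the box's top, level with the top surface, axes as the box's: 104 mm along own x, 130 mm along own y. The open flap leans from the +x side on whatever is in the mouth and may trap the filter against the -x edge; fingers that grip the filter along the box's x hold the flap off it, so that it falls freely when they open a little inside the mouth.
- flap (a joint): Angle of the aluminium flap (101 by 126 mm, 4 mm thick, yellow strip along its free edge) filling the mouth flush with the top, hinged along the mouth's +x edge (own x of the box, away from the robot). Pressed, it swings down into the box: 0 = shut, 1.5 rad = hanging. Its spring (0.18 N m shut, 0.25 N m open) shuts it again: 3 to 5 N opens it, the filter's own weight does not.
- coaster_mid (a point): Centre of the loose wooden coaster, 130 by 130 mm, 14 mm thick (point 7 mm above its underside), with a round cork inlay, about 0.12 kg. It starts lying flat on the box's top across the flap, its sides within about 0.15 rad of the box's; x and y along its sides, z up.
- tub: Green open dish tub fixed on the counter against one side of the box (left or right: own +y or -y of the box, varies), 190 (own x) by 200 (own y) by 90 mm high, walls 5 mm; origin at the centre of its underside; turned as the box.
- filter_mid (a point): Centre of the spent filter cassette: a loose white plastic block with a blue top band, 30 (own x) by 80 (own y) by 95 mm tall (z up), about 0.19 kg. It starts upright on the drip mat on the other side of the box from the tub, turned by up to 1 rad. It is to be gripped across the 30 mm.
- mat: Black ribbed drip mat, fixed, 200 (own x) by 170 (own y) by 4 mm; the filter stands on it. Origin at the centre of its underside.
- bottle: Bystander: brown glass bottle, 60 mm wide, 170 mm tall, beyond the box; origin under its centre.
- cup: Bystander: black drinking cup, 80 mm wide, 95 mm tall, beyond the box; origin under its centre.
- bowl: Bystander: white bowl, 110 mm wide, 50 mm tall, beyond the box; origin under its centre.

How it is judged (in metres and radians):
On the way, in this order (a step that is already met when the one before it is completed fails the run):
1. the coaster lies in the tub (x of coaster_mid in the frame of tub between -0.095 and 0.095 m and y of coaster_mid in the frame of tub between -0.1 and 0.1 m and height (world z) of coaster_mid below 0.095 m), for 0.2 s.
2. the filter, still in the fingers, holds the flap open with more than half of it below the mouth (value of joint flap above 0.6 rad and contact force between the fingers and filter above 0.5 N and z of filter_mid in the frame of mouth below -0.005 m and x of filter_mid in the frame of box between -0.08 and 0.08 m and y of filter_mid in the frame of box between -0.085 and 0.085 m), for 0.1 s.
At the end, for the whole second after the job is handed in: The filter lies at rest inside the box, its centre at least 60 mm below the mouth, the flap is shut (under 0.08 rad), and the coaster lies at rest in the tub, its centre within the tub's walls and no more than 95 mm above the counter (all of step 1 and x of filter_mid in the frame of box between -0.08 and 0.08 m and y of filter_mid in the frame of box between -0.085 and 0.085 m and z of filter_mid in the frame of mouth below -0.06 m and value of joint flap below 0.08 rad and linear speed of each of filter, coaster below 0.03 m/s); the robot touches nothing.
It fails at once if the bottle, cup or bowl is shifted by more than 30 mm or tipped over (distance of any of bottle, cup, bowl from where it was at the start of the episode above 0.03 m or angle between any of bottle, cup, bowl's own z axis and vertical above 0.5 rad).
It also fails if it takes over 54 s, if anything falls off the work surface, if the arm or the gripper's body presses on something with over 40 N, if the wrist force passes 120 N, or if a joint passes its speed limit or range.

## Robot

A 6-joint arm with a two-finger parallel gripper is mounted at the origin on the work surface. World frame = base frame: x ahead of the robot, y to its left, z up, the work surface at z = 0. Lengths are in m, angles in degrees, forces in N, time in s.
With the tool pointing down it reaches from about 0.225 to 0.725 m from the base axis. Payload 3.1 kg.
Tool frame: the origin (TCP) lies at the very end of the fingers, on their centre line; the grasp point (between the pads) lies 19 mm behind it; z points along the fingers, y is the line along which they close (so a half turn about z gives the same grasp; the last joint's range is limited). The gripper opens to 85 mm and grips with 20 to 120 N. Pads are 22 mm wide; open, the fingers measure 114 mm over their backs; the gripper's body (76 mm by 85 mm) begins 54 mm behind the grasp point. The pads swing forward as they close: fully open they stand 13 mm farther back than shut.
Start: joints at [60.917, 2.75, 5.684, 92.934, 0, 82.678], TCP at [0.195, 0.488, 0.231] pointing down, gripper open.
Joint ranges: [-166.93, 166.93], [-56.73, 111.36], [-69.38, 81.34], [-121.58, 131.49], [-85.45, 84.26], [-180, 180]. Speed limits (degrees/s): [159.86, 159.86, 180, 180, 180, 180].

## Interface

Orientations are given as [roll, pitch, yaw] about the fixed x, y, z axes, in that order (R = Rz(yaw) Ry(pitch) Rx(roll)).
In Python, from cell import observe, snapshot, camera_model, hand_in gives the robot as it stands.
- The arm moves only by the tool step_arm, never from a script. Its argument "deltas" is a list of rows, each a list of 2 entries, a list of its own where there are three numbers: the shift along the tool's x, y, z in mm, then the turn about the tool's z in degrees. In form: [[[tx, ty, tz], spin], ...]. A call has 1 to 12 rows; each row shifts and turns the commanded pose from where the row before left it, along the tool's axes as they then stand; what a row does not reach is not made up. A row lasts 1/12 s, in which the tool goes at most 41.7 mm and 7.16 degrees, less where a joint would pass 70% of its speed; a pose out of reach is approached as far as the arm can. A call with a gripper value outside its range is refused whole. "gripper" is the opening, from 0 (shut) to 1 (fully open), set as the call begins (left out, the last holds). The fingers move at their own pace and stop on an object; "newtons" is the grip in N (left out, the last holds). Time passes only in rows, so rows that do not move let the fingers close. It gives the time, the measured TCP pose, the force, the opening and the grip force at its end, in the units of the state.
- observe(): the state, without advancing time (a new reading comes with each control period).
- snapshot(name): name is "side" or "top"; returns the picture (384x512x3 uint8, red, green, blue); there is no depth.
- camera_model(name): a dict with "intrinsics" (3x3 intrinsics, pixels), "k1" (the pictures are not rectified: a ray, as slopes to the right and down, at radius r is drawn at 1 + k1 r^2 times it, then the intrinsics apply), "cam_to_world" (4x4, takes a point from camera to world coordinates). Camera axes: x right, y down, z forward; pixel columns grow to the right and rows downward; lengths in m; the calibration is good to about 2 mm. A picture is of the moment at which its call begins. camera_model takes no time and is no camera call.
- hand_in(): hands the job in; it is judged then, once.
The state is a dict: "time_s": time; "qpos": joint angles; "dq": joint speeds; "effort": joint torques, N m; "tcp_pos": TCP position; "tool_rot": TCP orientation; "force": force on the tool from outside, world axes, zero at the start; "moment": the same for the moment, N m; "width": finger opening in m; "gripper_force": force on a finger pad.
Only numpy, scipy, OpenCV 4.12 (cv2) and the standard library are available. Lean on these libraries where they do the work, as an engineer would, in place of code of your own. Each camera call takes 0.05 s, during which the arm holds its last target. There are 200 camera calls.

## Working session

There is one attempt and no reset: what is moved stays moved. The work goes in short steps, Python scripts to look and compute and a tool call to move; the robot and the scene stay as the last step left them, time stands still between calls to the robot, and variables do not carry over. Pictures are saved under pics/ and viewed, at most 10 in all, crops included, and the job is handed in when it is done.

Besides the shell and the picture viewer there is one more tool, called after "Call:" as name([rows], argument=value, ...), one row to a line, values as JSON. step_arm: Moves the arm, as the interface text tells. Its arguments: {"type":"object","properties":{"deltas":{"type":"array","items":{"type":"array"}},"gripper":{"type":"number"},"newtons":{"type":"number"}},"required":["deltas"]}

```bash
mkdir -p pics; ls
python3 - <<'E'
from cell import *
import cv2,numpy as np
for n in("top","side"):
    cv2.imwrite(f"pics/{n}0.png",snapshot(n)[:,:,::-1]); m=camera_model(n); print(n,np.round(np.array(m["intrinsics"]),1).tolist(),m["k1"],np.round(m["cam_to_world"],3).tolist())
o=observe();print({k:o[k] for k in("time_s","tcp_pos","tool_rot","width")})
E
```

```text
pics
top [[430.6, 0.0, 258.5], [0.0, 430.6, 196.3], [0.0, 0.0, 1.0]] -0.008139202704382233 [[-0.084, -0.975, 0.208, 0.388], [-0.996, 0.083, -0.015, 0.04], [-0.003, -0.208, -0.978, 1.195], [0.0, 0.0, 0.0, 1.0]]
side [[483.9, 0.0, 251.0], [0.0, 483.9, 185.8], [0.0, 0.0, 1.0]] -0.14416032581162336 [[0.539, 0.677, -0.502, 1.115], [0.842, -0.433, 0.321, -0.313], [0.0, -0.596, -0.803, 0.966], [0.0, 0.0, 0.0, 1.0]]
{'time_s': 0.1, 'tcp_pos': array([0.19434682, 0.48709987, 0.2302454 ]), 'tool_rot': array([-1.79879650e+02, -1.76975893e-02,  1.58240478e+02]), 'width': 0.08542857090540748}
```

View pics/top0.png

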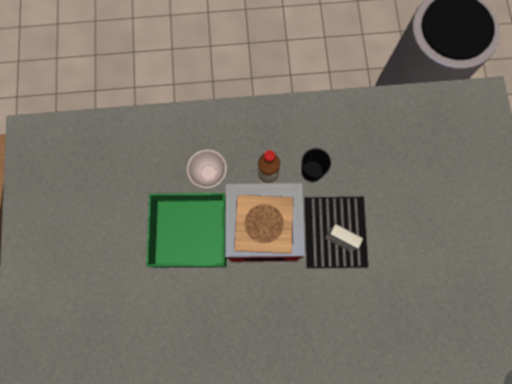

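View pics/side0.png

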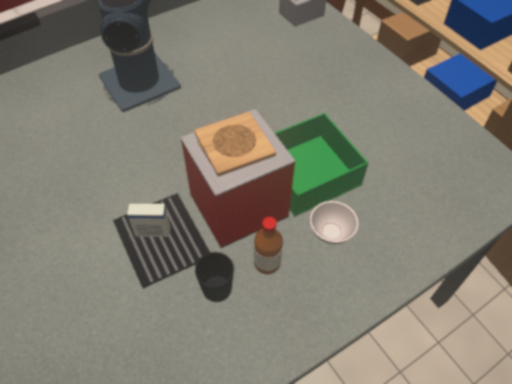

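The top view shows the tub on the left (+y) at about (187,230), the box top around (264,222) with the coaster on it, and the filter on the mat at (346,237). The bottle is at (269,165), the cup at (315,164) and the bowl at (207,168). The side view agrees. Next I'll measure by colour masks.

```bash
cat > h.py <<'E'
from cell import *
import cv2,numpy as np
def ray(n,uv,z):
    m=camera_model(n);K=np.array(m["intrinsics"]);T=np.array(m["cam_to_world"])
    uv=np.atleast_2d(uv).astype(float);d=(uv-K[:2,2])/K[0,0];s=d.copy()
    for _ in range(8): s=d/(1+m["k1"]*(s**2).sum(1,keepdims=True))
    v=np.c_[s,np.ones(len(s))]@T[:3,:3].T;t=(z-T[2,3])/v[:,2:]
    return (T[:3,3]+t*v)[:,:2]
def proj(n,p):
    m=camera_model(n);K=np.array(m["intrinsics"]);T=np.array(m["cam_to_world"])
    c=T[:3,:3].T@(np.array(p)-T[:3,3]);s=c[:2]/c[2];return K[:2,2]+K[0,0]*s*(1+m["k1"]*(s@s))
def rect(n,mask,z,box=None):
    mask=mask.astype(np.uint8)
    if box: k=np.zeros_like(mask);k[box[1]:box[3],box[0]:box[2]]=1;mask=mask*k
    c=max(cv2.findContours(mask,0,2)[0],key=cv2.contourArea)[:,0]
    p=ray(n,c,z)*1000
    return cv2.minAreaRect(p.astype(np.float32)),cv2.contourArea(c)
E
python3 - <<'E'
from h import *
t=cv2.imread("pics/top0.png");H=cv2.cvtColor(t,cv2.COLOR_BGR2HSV);h,s,v=[H[...,i].astype(int) for i in range(3)]
print("coaster",rect("top",(h<25)&(s>80)&(v>60),.224,(228,186,302,256)))
print("tub",rect("top",(h>40)&(h<80)&(s>100),.09,(130,180,240,280)))
print("filter",rect("top",(v>150)&(s<80),.099,(320,215,370,260)))
print("boxtop",rect("top",((s<60)&(v>115)|(h<25)&(s>80)&(v>60))&(v>90),.21,(215,178,312,259)))
print("mat",rect("top",(v<45),.004,(300,190,375,275)))
for p in((242,150),(268,180)):print(H[p[1],p[0]])
print(H[192,232],H[190,270],H[235,347],H[120,240],proj("top",[.195,.488,.23]),proj("side",[.195,.488,.23]),proj("side",[0,0,0]))
for a,b in((187,168),(269,175),(315,172)):print(ray("top",(a,b),.05))
cv2.imwrite("pics/c.png",np.hstack([cv2.resize(t[170:290,130:250],(400,400),interpolation=2),cv2.resize(t[170:290,250:370],(400,400),interpolation=2)]))
E
```

```text
coaster (((531.304443359375, 18.52851104736328), (127.72142791748047, 127.9009780883789), 82.49103546142578), 3012.5)
tub (((552.1728515625, 216.53457641601562), (200.32127380371094, 190.42044067382812), 86.27015686035156), 5469.5)
filter (((499.4683837890625, -191.5345916748047), (77.61506652832031, 28.93535614013672), 56.40281677246094), 307.0)
boxtop (((548.99072265625, 12.82843017578125), (211.1951141357422, 187.03797912597656), 83.70604705810547), 5734.5)
mat (((530.033447265625, -109.07384490966797), (17.38216781616211, 190.1673583984375), 85.78214263916016), 354.5)
[ 22  25 113]
[16 51 85]
[ 15   7 153] [ 20   5 151] [ 21  35 213] [ 22  25 114] [ 54.00395799 400.22437932] [315.43503488  -5.08847737] [139.15702148  81.32576655]
[[0.72793334 0.21227861]]
[[ 0.68884391 -0.01146474]]
[[ 0.68661734 -0.13837859]]
```

View pics/c.png

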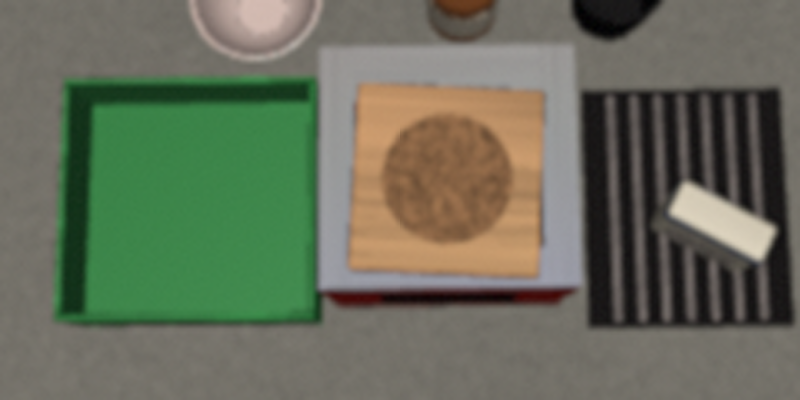

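The crop shows the box top's corners at about (226,183.5), (302,183.5), (304,256) and (225.7,257) in full-image pixels, with the coaster well inside the edges and the filter at the right.

Run:
```python
from h import *
c=ray("top",[(226,183.5),(302,183.5),(304,256.3),(225.7,257)],.21)*1000
print(c.round(),c.mean(0).round(1),[np.linalg.norm(c[i]-c[i-1]).round() for i in range(4)])
y=np.degrees(np.arctan2(*( (c[0]+c[1]-c[2]-c[3])[::-1])));y2=np.degrees(np.arctan2(*((c[0]+c[3]-c[1]-c[2])[::-1])))-90;print(y,y2)
t=cv2.imread("pics/top0.png");H=cv2.cvtColor(t,cv2.COLOR_BGR2HSV);h,s,v=[H[...,i].astype(int) for i in range(3)]
r,_=rect("top",(h<25)&(s>80)&(v>60),.224,(228,186,302,256));print(cv2.boxPoints(r).round())
```

```text
[[635.  98.]
 [620. -80.]
 [450. -67.]
 [463. 111.]] [542.   15.7] [np.float64(172.0), np.float64(179.0), np.float64(170.0), np.float64(178.0)]
-4.321259137138077 -4.593927172719091
[[460. -36.]
 [586. -53.]
 [603.  73.]
 [476.  90.]]
```

Call:
step_arm([
  [[0,0,-4],6.9],
  [[0,0,-4],6.9],
  [[0,0,-4],6.9],
  [[0,0,-4],6.9],
  [[0,0,-4],6.9],
  [[0,0,-4],6.9],
  [[0,0,-4],6.9],
  [[0,0,-4],6.9],
  [[0,0,-4],6.9],
  [[0,0,-4],6.9],
  [[0,0,0],6.7],
], gripper=0)

```text
time_s: 1.02
tcp_pos: [0.1947, 0.4876, 0.2716]
tool_rot: [180.0, -0.0, 82.2]
force: [-0.2, 0.6, -0.2]
width: 0.0001
gripper_force: 0.0
```

Call:
step_arm([
  [[-30,23.4,0],0],
  [[-30,23.4,0],0],
  [[-30,23.4,0],0],
  [[-30,23.4,0],0],
  [[-30,23.4,0],0],
  [[-30,23.4,0],0],
  [[-30,23.4,0],0],
  [[-30,23.4,0],0],
  [[-30,23.4,0],0],
  [[-30,23.4,0],0],
  [[-30,23.4,0],0],
  [[-30,23.4,0],0],
])

```text
time_s: 2.02
tcp_pos: [0.4266, 0.0923, 0.2709]
tool_rot: [-180.0, -0.0, 82.5]
force: [0.3, 1.0, 0.3]
width: -0.0
gripper_force: 0.0
```

Call:
step_arm([
  [[-30,23.4,0],0],
  [[-30,23.4,0],0],
  [[-30,23.4,0],0],
  [[-30,23.4,0],0],
  [[-30,23.4,0],0],
  [[0,0,0],0],
  [[0,0,0],0],
])

```text
time_s: 2.6
tcp_pos: [0.5229, -0.0713, 0.2695]
tool_rot: [-179.8, -0.0, 82.3]
force: [-0.9, 0.1, 1.0]
width: -0.0001
gripper_force: 0.0
```

Run:
```python
from h import *
o=observe();print(o["tcp_pos"],o["tool_rot"],o["qpos"])
s=snapshot("side")[:,:,::-1];cv2.imwrite("pics/s1.png",cv2.resize(s[60:300,90:390],(800,640))[:600])
```

```text
[ 0.52285063 -0.07133834  0.26949979] [-1.79803167e+02 -3.74366798e-02  8.23429517e+01] [-1.50600446e+01  4.15018018e+00  1.15275183e+01  9.75773541e+01
  1.17630047e-02  8.25969189e+01]
```

View pics/s1.png

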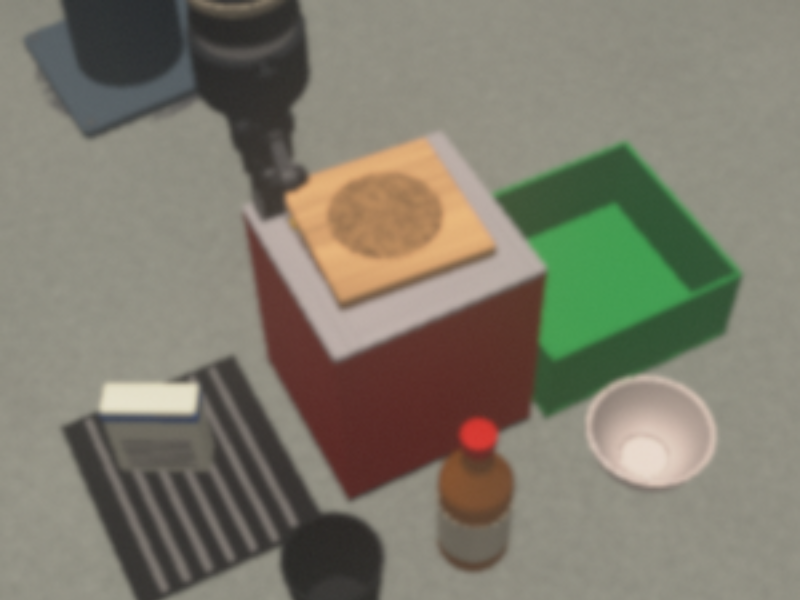

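The side view shows the closed fingers over the box's near-mat edge, just behind the coaster's trailing side. The tub side is clear.

Call:
step_arm([
  [[-2,-2,15],0],
  [[-2,-2,15],0],
  [[0,0,13],0],
  [[0,0,9],0],
  [[0,0,2],0],
  [[0,0,0],0],
])

```text
time_s: 3.15
tcp_pos: [0.5176, -0.0721, 0.2168]
tool_rot: [-179.9, -0.0, 82.6]
force: [0.3, 0.4, -0.3]
width: 0.0
gripper_force: 0.0
```

Call:
step_arm([
  [[6,0,1],0],
  [[8,0,0],0],
  [[10,0,0],0],
  [[10,0,0],0],
  [[10,0,0],0],
  [[10,0,0],0],
  [[10,0,0],0],
  [[10,0,0],0],
  [[6,0,0],0],
  [[0,0,0],0],
])

```text
time_s: 3.98
tcp_pos: [0.5288, 0.0079, 0.2161]
tool_rot: [-180.0, -0.1, 82.7]
force: [0.3, 0.2, -0.4]
width: -0.0
gripper_force: 0.0
```

Run:
```python
from h import *
s=snapshot("side")[:,:,::-1];cv2.imwrite("pics/s2.png",cv2.resize(s[60:300,90:390],(800,640))[:600])
```

```text
(no output)
```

View pics/s2.png

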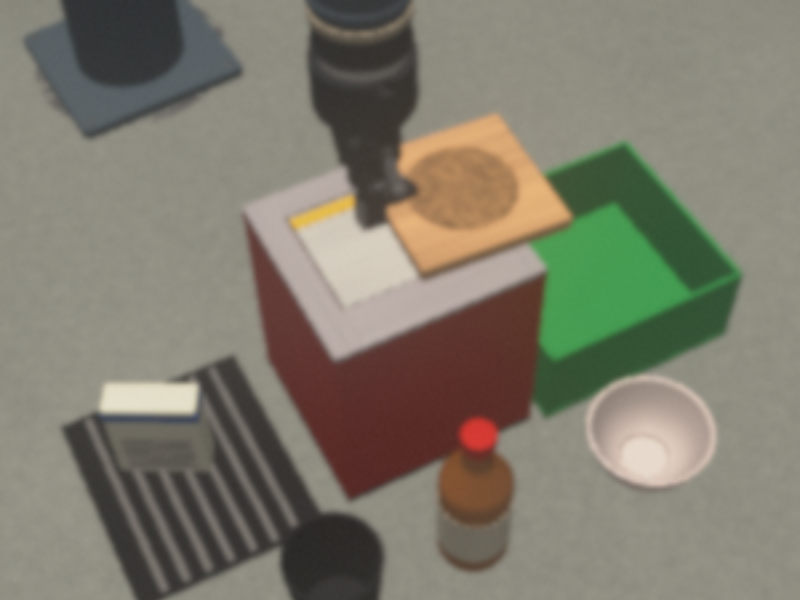

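The coaster is sliding squarely and hangs over the tub. The flap, with its yellow strip, is uncovered and shut. I'll push on.

Call:
step_arm([
  [[8,0,0],0],
  [[10,0,0],0],
  [[10,0,0],0],
  [[12,0,0],0],
  [[12,0,0],0],
  [[12,0,0],0],
  [[10,0,0],0],
  [[0,0,0],0],
  [[0,0,0],0],
  [[0,0,0],0],
  [[0,0,0],0],
])

```text
time_s: 4.95
tcp_pos: [0.5383, 0.0792, 0.2163]
tool_rot: [-180.0, 0.0, 82.5]
force: [-0.1, -0.1, 0.6]
width: 0.0001
gripper_force: 0.0
```

Run:
```python
from h import *
s=snapshot("side")[:,:,::-1];cv2.imwrite("pics/s3.png",cv2.resize(s[60:300,90:390],(800,640))[:600])
```

```text
(no output)
```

View pics/s3.png

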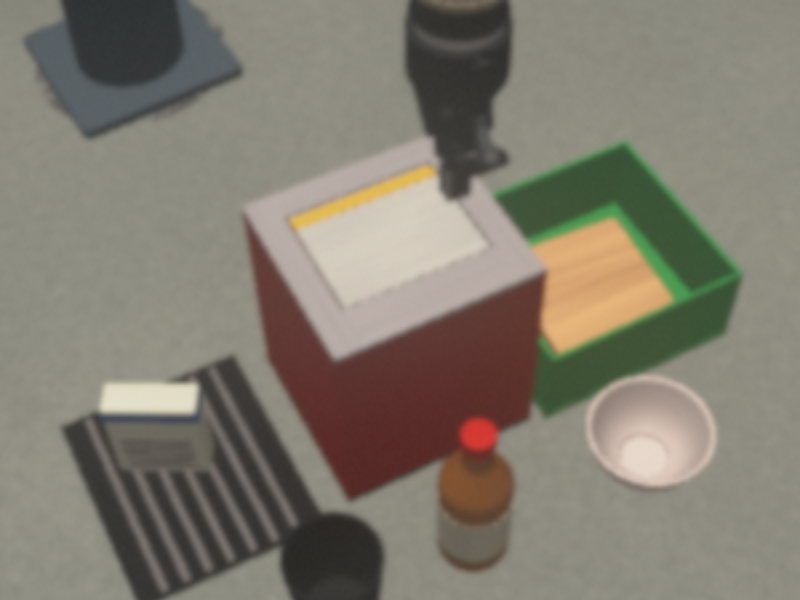

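The coaster has dropped flat into the tub, and the flap is shut. On to the filter.

Call:
step_arm([
  [[0,0,-20],0],
  [[0,0,-20],0],
  [[-30,0,0],0],
  [[-35,-1,0],0],
  [[-35,-1,0],0],
  [[-35,-1,0],0],
  [[-35,0,0],0],
  [[-35,0,0],0],
  [[-35,0,0],0],
  [[-33,0,0],0],
], gripper=1)

```text
time_s: 5.83
tcp_pos: [0.4991, -0.1932, 0.2565]
tool_rot: [180.0, 0.0, 82.5]
force: [1.1, -0.1, 0.8]
width: 0.0859
gripper_force: 0.0
```

Call:
step_arm([
  [[0,0,10],6.5],
  [[0,0,20],6.5],
  [[0,0,20],6.5],
  [[0,0,20],6.5],
  [[0,0,20],0],
  [[0,0,20],0],
  [[0,0,0],0],
  [[0,0,0],0],
])

```text
time_s: 6.5
tcp_pos: [0.4987, -0.1907, 0.1451]
tool_rot: [-179.8, 0.0, 56.5]
force: [0.2, -1.2, -0.7]
width: 0.0853
gripper_force: 0.0
```

Run:
```python
from h import *
o=observe();print(o["tcp_pos"],o["tool_rot"],o["qpos"])
s=snapshot("side")[:,:,::-1];t=snapshot("top")[:,:,::-1];cv2.imwrite("pics/s4.png",np.hstack([cv2.resize(s[140:260,80:200],(400,400)),cv2.resize(t[180:300,290:410],(400,400))]))
```

```text
[ 0.49865035 -0.19067191  0.1451337 ] [-1.79814268e+02  2.19534029e-02  5.64909265e+01] [-2.81218795e+01  4.13946075e+00 -2.66428557e+00  8.33832263e+01
 -4.41876655e-03  9.53872367e+01]
```

View pics/s4.png

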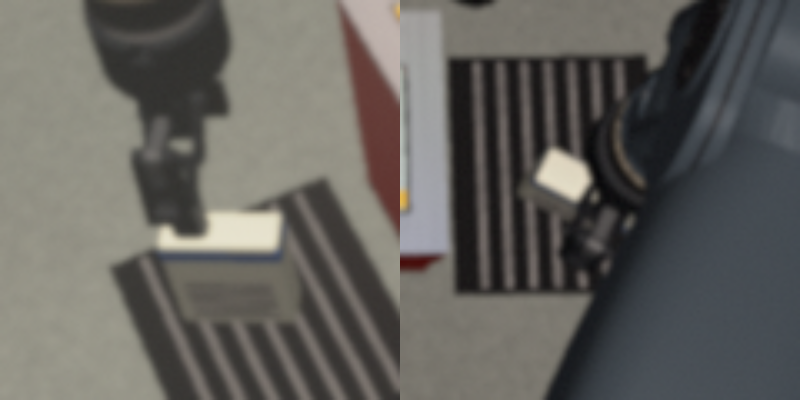

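The left half (side view) shows the fingers at crop column 180, against a filter centre at 220. The top view also shows the hand towards the filter's lower right. I'll cross-check the two.

Run:
```python
from h import *
for z in(.145,.158,.21): print("tcp in side crop",(proj("side",[.4987,-.1907,z])-[80,140])*10/3,"top",(proj("top",[.4987,-.1907,z])-[290,180])*10/3)
print("filt pred",(proj("side",[.4995,-.1915,.099])-[80,140])*10/3)
s=cv2.imread("pics/side0.png");H=cv2.cvtColor(s,cv2.COLOR_BGR2HSV);h,S,v=[H[...,i].astype(int) for i in range(3)]
print(rect("side",(v>165)&(S<90),.099,(110,190,190,230)))
t=cv2.imread("pics/top0.png");H=cv2.cvtColor(t,cv2.COLOR_BGR2HSV);h,S,v=[H[...,i].astype(int) for i in range(3)]
print(rect("top",(v>150)&(S<80),.099,(320,215,370,260)))
```

```text
tcp in side crop [206.54433372 182.56635469] top [198.84748297 179.78710993]
tcp in side crop [202.79204501 170.45582622] top [202.50746183 177.58927688]
tcp in side crop [187.05094862 119.40918825] top [218.08628472 168.23362942]
filt pred [218.69308821 224.8918569 ]
(((501.3360900878906, -193.50558471679688), (79.76126861572266, 28.83114242553711), 57.57737350463867), 373.0)
(((499.4683837890625, -191.5345916748047), (77.61506652832031, 28.93535614013672), 56.40281677246094), 307.0)
```

Run:
```python
from h import *
for k in(.05,-.05):
  for e in (.011,-.011):
    p=[.4987+k*.833+e*.553,-.1907-k*.553+e*.833,.150]
    print(k,e,(proj("side",p)-[80,140])*10/3,(proj("top",p)-[400-110,180])*10/3+[400,0])
s=cv2.imread("pics/s4.png")
```

```text
0.05 0.011 [210.65791312 244.89026373] [616.82992294 112.66067923]
0.05 -0.011 [175.23761983 244.22759025] [643.66629583 126.81551442]
-0.05 0.011 [233.55270634 115.25783173] [556.14507463 231.87636726]
-0.05 -0.011 [200.05267478 114.84465534] [583.32340201 246.52740868]
```

The predicted near-finger position matches the picture, so the alignment is right and the offset was only parallax. Descending and gripping.

Call:
step_arm([
  [[0,2,15],0],
  [[0,0,20],0],
  [[0,0,20],0],
  [[0,0,18],0],
  [[0,0,12],0],
  [[0,0,0],0],
  [[0,0,0],0],
])

```text
time_s: 7.18
tcp_pos: [0.5019, -0.1921, 0.062]
tool_rot: [180.0, -0.0, 56.5]
force: [0.5, 0.6, 0.9]
width: 0.0854
gripper_force: 0.0
```

Call:
step_arm([
  [[0,0,0],0],
  [[0,0,0],0],
  [[0,0,0],0],
  [[0,0,0],0],
  [[0,0,0],0],
  [[0,0,0],0],
  [[0,0,0],0],
  [[0,0,0],0],
], gripper=0, newtons=50)

```text
time_s: 7.85
tcp_pos: [0.5023, -0.1922, 0.0623]
tool_rot: [179.9, -0.0, 56.5]
force: [0.5, 0.9, 4.7]
width: 0.0294
gripper_force: 50.8
```

Call:
step_arm([
  [[0,0,-20],0],
  [[0,0,-30],0],
  [[0,0,-30],0],
  [[0,0,-30],0],
  [[0,0,-30],-5],
  [[0,0,-30],-5],
  [[0,0,-30],-5],
  [[0,0,-30],-5],
  [[0,0,-15],-5],
  [[0,0,0],-4],
  [[0,0,0],0],
])

```text
time_s: 8.77
tcp_pos: [0.502, -0.1922, 0.3069]
tool_rot: [179.9, 0.0, 85.6]
force: [-0.3, 0.4, -2.2]
width: 0.0299
gripper_force: 50.3
```

Call:
step_arm([
  [[15,1,0],0],
  [[30,2,0],0],
  [[30,3,0],0],
  [[30,3,0],0],
  [[30,2,0],0],
  [[30,2,0],0],
  [[30,2,0],0],
  [[15,1,0],0],
  [[0,0,0],0],
  [[0,0,0],0],
])

```text
time_s: 9.6
tcp_pos: [0.5332, 0.0169, 0.3044]
tool_rot: [-179.8, 0.0, 85.6]
force: [0.6, -0.1, -2.3]
width: 0.0295
gripper_force: 50.3
```

Run:
```python
from h import *
o=observe();print(o["tcp_pos"],o["tool_rot"])
s=snapshot("side")[:,:,::-1];cv2.imwrite("pics/s5.png",cv2.resize(s[60:220,150:350],(800,640))[:600])
```

```text
[0.53322592 0.01685424 0.30435469] [-1.79789906e+02  3.76833704e-02  8.55744530e+01]
```

View pics/s5.png

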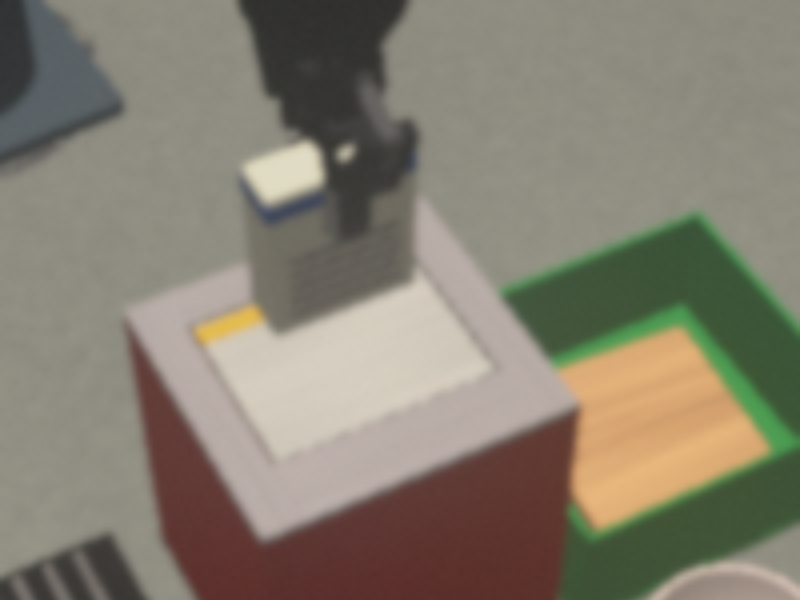

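The filter hangs square and upright above the flap, inside the mouth outline. The coaster is still in the tub. Pressing in.

Call:
step_arm([
  [[0,0,10],0],
  [[0,0,10],0],
  [[0,0,10],0],
  [[0,0,10],0],
  [[0,0,10],0],
  [[0,0,10],0],
  [[0,0,10],0],
  [[0,0,0],0],
])

```text
time_s: 10.32
tcp_pos: [0.5324, 0.0157, 0.2339]
tool_rot: [-179.7, 0.0, 85.5]
force: [-1.2, 0.1, 1.0]
width: 0.0294
gripper_force: 50.6
```

Call:
step_arm([
  [[0,0,10],0],
  [[0,0,10],0],
  [[0,0,10],0],
  [[0,0,10],0],
  [[0,0,10],0],
  [[0,0,10],0],
  [[0,0,10],0],
  [[0,0,6],0],
  [[0,0,0],0],
  [[0,0,0],0],
  [[0,0,0],0],
])

```text
time_s: 11.23
tcp_pos: [0.5342, 0.0163, 0.1599]
tool_rot: [180.0, -0.0, 85.5]
force: [2.4, 1.4, -3.2]
width: 0.0294
gripper_force: 53.4
```

Call:
step_arm([
  [[0,0,0],0],
  [[0,0,0],0],
  [[0,0,0],0],
  [[0,0,0],0],
  [[0,0,0],0],
  [[0,0,0],0],
  [[0,0,0],0],
  [[0,0,0],0],
], gripper=0.5)

```text
time_s: 11.9
tcp_pos: [0.5353, 0.0159, 0.1637]
tool_rot: [179.7, 0.0, 85.5]
force: [-0.4, -1.0, 6.8]
width: 0.0428
gripper_force: 3.7
```

Call:
step_arm([
  [[0,0,-10],0],
  [[0,0,-10],0],
  [[0,0,-10],0],
  [[0,0,-10],0],
  [[0,0,-10],0],
  [[0,0,-10],0],
  [[0,0,-15],0],
  [[0,0,-20],0],
  [[0,0,-20],0],
  [[0,0,-20],0],
  [[0,0,-20],0],
])

```text
time_s: 12.82
tcp_pos: [0.5349, 0.0161, 0.3169]
tool_rot: [179.9, -0.0, 85.5]
force: [0.3, -0.0, 0.6]
width: 0.0427
gripper_force: 0.0
```

Call:
step_arm([
  [[-30,0,0],0],
  [[-35,0,0],0],
  [[-35,0,0],0],
  [[-35,0,0],0],
  [[-35,0,0],0],
  [[-30,0,0],0],
  [[0,0,0],0],
  [[0,0,0],0],
  [[0,0,0],0],
])

```text
time_s: 13.57
tcp_pos: [0.5189, -0.1832, 0.3157]
tool_rot: [179.9, -0.0, 85.5]
force: [-0.1, 0.9, 0.0]
width: 0.0426
gripper_force: 0.0
```

Run:
```python
from h import *
s=snapshot("side")[:,:,::-1];cv2.imwrite("pics/s6.png",cv2.resize(s[60:300,90:390],(800,640))[:600])
```

```text
(no output)
```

View pics/s6.png

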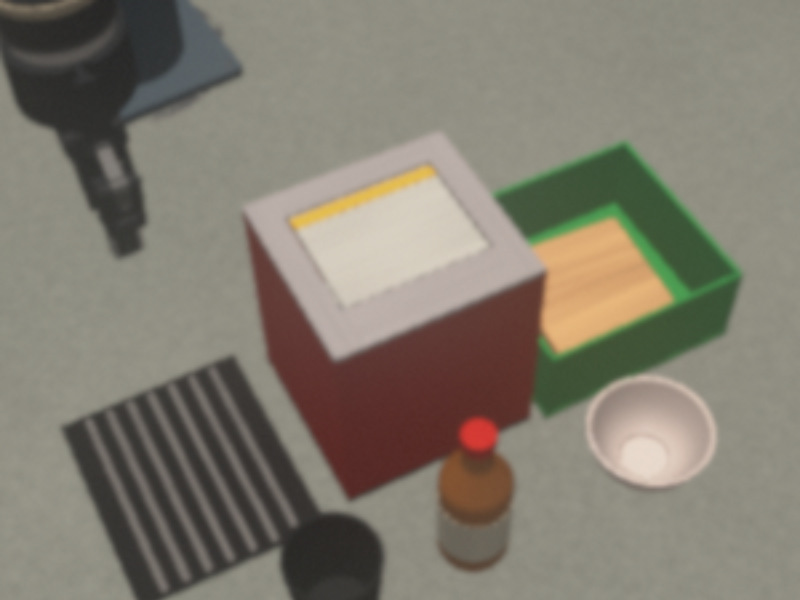

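The flap is shut flush, the filter has gone inside the box, the coaster lies in the tub, and the hand is clear. Handing in.

```bash
python3 -c "
from cell import *
print(hand_in())"
```

```text
the job is handed in; nothing more can be done
None
```

I've handed the job in: the coaster is in the tub, the filter was dropped through the flap into the box, the flap is shut again, and the bottle, cup and bowl weren't touched; no verdict came back.

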